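Sort anti-limescale cartridges by weight and load the full one

ROBOT

A 7-joint arm with a two-finger parallel gripper is mounted at the origin on the work surface. World frame = base frame: x ahead of the robot, y to its left, z up, the work surface at z = 0. Lengths are in m, angles in rad, forces in N, time in s.
With the tool pointing down it reaches from about 0.425 to 0.8 m from the base axis. Payload 8.3 kg.
Tool frame: the origin (TCP) lies at the very end of the fingers, on their centre line; the grasp point (between the pads) lies 19 mm behind it (manip.pinch_z is the distance from the TCP to the grasp point, in m); z points along the fingers, x is the direction in which the jaws open and shut, and the axes are right-handed (so a half turn about z gives the same grasp; the last joint's range is limited). The gripper opens to 85 mm and grips with 20 to 120 N. Pads are 22 mm wide; open, the fingers measure 114 mm over their backs; the gripper's body (76 mm by 85 mm) begins 54 mm behind the grasp point. The pads swing forward as they close: fully open they stand 13 mm farther back than shut.
Start: joints at [1.232, 0.383, 0.016, 1.37, -0.006, 1.388, -0.046], TCP at [0.17, -0.601, 0.231] pointing down, gripper open.
Joint ranges: [-2.95, 2.95], [-0.25, 2.06], [-1.52, 1.56], [0.18, 2.33], [-1.44, 4.58], [0.02, 2.06], [-3.01, 3.01]. Speed limits (rad/s): [2.39, 2.39, 3.01, 3.01, 3.14, 3.14, 3.14].

INTERFACE

Orientations are given as [roll, pitch, yaw] about the fixed x, y, z axes, in that order (R = Rz(yaw) Ry(pitch) Rx(roll)).
In Python, from cell import monitor, viewer, job, manip gives the robot as it stands.
- The arm moves only by the tool jog_arm, never from a script. Its argument "targets" is a list of rows, each an object with "jaw": the finger opening in mm, from 0 to 85.4; "slide": the shift along the tool's x, y, z in mm, a list of three; "turn": the turn about the tool's z in degrees. In form: [{"jaw": jaw, "slide": [x, y, z], "turn": turn}, ...]. A call has 1 to 20 rows; each row shifts and turns the pose as measured when the row begins, along the tool's axes as they then stand; what a row does not reach is not made up. A row lasts 1/10 s, in which the tool goes at most 50 mm and 8.59 degrees, less where a joint would pass 70% of its speed; a pose out of reach is approached as far as the arm can. A call with a gripper value outside its range is refused whole. The fingers move at their own pace and stop on an object; the grip force is fixed at half the most. Time passes only in rows, so rows that do not move let the fingers close. It gives the time, the measured TCP pose, the force and the opening at its end, in the units of the state.
- monitor.observe(): the state, without advancing time (a new reading comes with each control period).
- viewer.grab_frame(name): name is "scene" or "side" or "wrist"; returns a dict with "color" (400x640x3 uint8, red, green, blue), "camera_matrix" (3x3 intrinsics, pixels), "extrinsics" (4x4, takes a point from camera to world coordinates). Camera axes: x right, y down, z forward; pixel columns grow to the right and rows downward; lengths in m; the calibration is good to about 2 mm. A picture is of the moment at which its call begins. There is no depth.
- job.hand_in(): hands the job in, once; it reports no verdict.
The state is a dict: "time": time; "qpos": joint angles; "qd": joint speeds; "tau": joint torques, N m; "tool_pos": TCP position; "ee_rot": TCP orientation; "contact_force": force on the tool from outside, world axes, zero at the start; "torque": the same for the moment, N m; "gripper_width": opening from 0.0 (shut) to 1.0 (fully open).
Only numpy, scipy, OpenCV 4.12 (cv2) and the standard library are available. Lean on these libraries where they do the work, as an engineer would, in place of code of your own. Each camera call takes 0.05 s, during which the arm holds its last target. There are 200 camera calls.

TASK

One of the three look-alike sealed anti-limescale cartridges in the wooden rack is still full and heavy, the other two are spent and light: feel which is which by lifting a cartridge just clear of the rack and holding it still there a moment before you carry it off. Push the heavy one down into the socket of the grey holder until it is fully home, firmly but without forcing it (no more than about 25 N), and stand the two light ones upright in the crate, one in each compartment. Keep the cartridges upright, set them down rather than drop them, and leave everything else on the counter where it is.

Things in the scene. Friction and masses are not known exactly. Their poses are not given: they have to be found in the camera images.
- cart_a: one of three look-alike sealed white square cartridges with a grey cap, 44 x 44 x 90 high, foot 40 x 40 for the lowest 5 mm; origin at the centre of its underside, z up, x and y across its flat sides. At the start all three stand in the rack, turned as the rack. One (not always the same) holds its full solid block and weighs about 0.42 kg in all; the other two are spent, about 0.11 kg each
- cart_b: one of three look-alike sealed white square cartridges with a grey cap, 44 x 44 x 90 high, foot 40 x 40 for the lowest 5 mm; origin at the centre of its underside, z up, x and y across its flat sides. At the start all three stand in the rack, turned as the rack. One (not always the same) holds its full solid block and weighs about 0.42 kg in all; the other two are spent, about 0.11 kg each
- cart_c: one of three look-alike sealed white square cartridges with a grey cap, 44 x 44 x 90 high, foot 40 x 40 for the lowest 5 mm; origin at the centre of its underside, z up, x and y across its flat sides. At the start all three stand in the rack, turned as the rack. One (not always the same) holds its full solid block and weighs about 0.42 kg in all; the other two are spent, about 0.11 kg each
- rack: light wood block with three square wells in a row along its own y (spacing 86), 78 (x) x 266 (y) x 22 high, fixed; origin at the centre of its underside on the counter. Wells 48 wide, 10 deep, their floor 12 above the counter
- holder: grey block with one square socket open at the top, 92 x 92 x 50 high, fixed, on a thin steel plate with a brass pipe stub at its +x side; origin at the centre of its underside, z up, x and y along its sides. The socket is central, 47 wide (3 wider than a cartridge), with a 3 mm chamfer at the mouth, 50 above the counter; a sliding seat with a black rubber pad on top lies in it
- seat (a joint): how far the seat in the holder's socket has been pushed down, in m: 0 = up, 0.014 = fully home at its stop. A sliding seal needs about 8 N (the cartridge's weight included) to move it, and it stays where it is left; a cartridge's weight alone does not move it. Starts at 0 to 0.004
- seat_top (a point): centre of the top of the black rubber pad on the seat; unloaded it is 26 mm above the counter with the seat up, 12 mm with the seat fully home. The pad gives about 1 mm per 2.5 N, also after the seat is at its stop (a full cartridge at rest sinks it by under 2 mm)
- crate: low open plywood crate, 90 (x) x 170 (y) x 35 high, walls 5, floor 5, fixed; one divider across the middle makes two compartments of about 80 x 77 side by side along its own y; origin at the centre of its underside
- crate_left (a point): centre of the floor of the crate's +y compartment
- crate_right (a point): centre of the floor of the crate's -y compartment
- jug: bystander: closed yellow bleach jug, 110 dia x 223 high; origin at the centre of its underside
- mug: bystander: white ceramic mug full of wood clothes pegs, 80 dia, 105 high with the pegs, handle at +y; origin at the centre of its underside
- comb: bystander: flat stainless steel lint comb, 26 x 155 x 8, lying; origin at the centre of its underside
- clearbox: bystander: small clear plastic box with snap latch, 73 x 108 x 48; origin at the centre of its underside
- peg: bystander: single wood clothes peg lying flat, 10 x 72 x 13; origin at the centre of its underside
- brush: bystander: wooden-handled brush, 190 long, lying along its own x; origin at the centre of its underside
There are look-alikes about, which are no part of the job. What is shaped like the cart_b but blue is not meant.

How it is judged:
On the way:
1. a cartridge is held still in the fingers, just clear of the rack (its underside 2 to 53 mm above its well's floor) (((z of cart_a in the frame of rack between 0.014 and 0.065 m and contact force between cart_a and rack below 0.05 N and contact force between cart_a and the fingers above 1 N and linear speed of cart_a below 0.03 m/s) or (z of cart_b in the frame of rack between 0.014 and 0.065 m and contact force between cart_b and rack below 0.05 N and contact force between cart_b and the fingers above 1 N and linear speed of cart_b below 0.03 m/s) or (z of cart_c in the frame of rack between 0.014 and 0.065 m and contact force between cart_c and rack below 0.05 N and contact force between cart_c and the fingers above 1 N and linear speed of cart_c below 0.03 m/s))), for 0.3 s.
At the end, for the whole second after the job is handed in: Heavy cartridge upright (0.08 rad) in the holder, underside at most 15 mm above the counter, centred to 6 mm, seat down 11.5 mm or more, loading it by over 2.7 N; each light one upright (0.08 rad) on the crate floor (underside under 10 mm up), inside a compartment; all at rest (((value of joint seat above 0.0115 m and z of cart_a in the frame of holder below 0.015 m and horizontal distance between cart_a and holder below 0.006 m and angle between each of cart_a, cart_b, cart_c's own z axis and vertical below 0.08 rad and contact force between cart_a and holder above 2.7 N and linear speed of each of cart_a, cart_b, cart_c below 0.02 m/s and x of cart_b in the frame of crate between -0.03 and 0.03 m and y of cart_b in the frame of crate between -0.07 and 0.07 m and z of each of cart_b, cart_c in the frame of crate below 0.01 m and x of cart_c in the frame of crate between -0.03 and 0.03 m and y of cart_c in the frame of crate between -0.07 and 0.07 m) or (value of joint seat above 0.0115 m and z of cart_b in the frame of holder below 0.015 m and horizontal distance between cart_b and holder below 0.006 m and angle between each of cart_b, cart_a, cart_c's own z axis and vertical below 0.08 rad and contact force between cart_b and holder above 2.7 N and linear speed of each of cart_b, cart_a, cart_c below 0.02 m/s and x of cart_a in the frame of crate between -0.03 and 0.03 m and y of cart_a in the frame of crate between -0.07 and 0.07 m and z of each of cart_a, cart_c in the frame of crate below 0.01 m and x of cart_c in the frame of crate between -0.03 and 0.03 m and y of cart_c in the frame of crate between -0.07 and 0.07 m) or (value of joint seat above 0.0115 m and z of cart_c in the frame of holder below 0.015 m and horizontal distance between cart_c and holder below 0.006 m and angle between each of cart_c, cart_a, cart_b's own z axis and vertical below 0.08 rad and contact force between cart_c and holder above 2.7 N and linear speed of each of cart_c, cart_a, cart_b below 0.02 m/s and x of cart_a in the frame of crate between -0.03 and 0.03 m and y of cart_a in the frame of crate between -0.07 and 0.07 m and z of each of cart_a, cart_b in the frame of crate below 0.01 m and x of cart_b in the frame of crate between -0.03 and 0.03 m and y of cart_b in the frame of crate between -0.07 and 0.07 m))); the robot touches nothing.
It fails at once if a cartridge is pressed on the holder with more than 30 N (contact force between any of cart_a, cart_b, cart_c and holder above 30 N).
It fails at once if a cartridge is tipped by more than 0.6 rad (angle between any of cart_a, cart_b, cart_c's own z axis and vertical above 0.6 rad).
It fails at once if a cartridge is dropped (moves faster than 0.45 m/s out of the fingers) ((linear speed of cart_a above 0.45 m/s and contact force between cart_a and the fingers below 0.1 N) or (linear speed of cart_b above 0.45 m/s and contact force between cart_b and the fingers below 0.1 N) or (linear speed of cart_c above 0.45 m/s and contact force between cart_c and the fingers below 0.1 N)).
It fails at once if a bystander is moved by more than 30 mm (distance of any of jug, mug, comb, clearbox, peg, brush from where it was at the start of the episode above 0.03 m).
It also fails if it takes over 72 s, if anything falls off the work surface, if the arm or the gripper's body presses on something with over 40 N, if the wrist force passes 120 N, or if a joint passes its speed limit or range.

## Working session

There is one attempt and no reset: what is moved stays moved. The work goes in short steps, Python scripts to look and compute and a tool call to move; the robot and the scene stay as the last step left them, time stands still between calls to the robot, and variables do not carry over. Pictures are saved under pics/ and viewed, about 8 in all and at most 12, crops included, and the job is handed in when it is done.

Besides the shell and the picture viewer there is one more tool, called after "Call:" in YAML: its name, and indented under it one key for each argument. jog_arm: Moves the arm, as the interface text tells. Its arguments: {"type":"object","properties":{"targets":{"type":"array","items":{"type":"object","properties":{"jaw":{"type":"number"},"slide":{"type":"array","items":{"type":"number"}},"turn":{"type":"number"}}}}},"required":["targets"]}

```bash
mkdir -p pics; cat > h.py <<'E'
from cell import monitor, viewer, job, manip
import numpy as np, cv2
def grab(n,f):
    d=viewer.grab_frame(n); cv2.imwrite('pics/'+f,d['color'][:,:,::-1]); np.savez('pics/'+f[:-4]+'.npz',**d); return d
def load(f): return np.load('pics/'+f+'.npz')
def ray(d,p,z):
    p=np.atleast_2d(np.float64(p)); K=d['camera_matrix'];E=d['extrinsics']
    v=np.c_[p,np.ones(len(p))]@np.linalg.inv(K).T@E[:3,:3].T; o=E[:3,3]
    return o+v*((z-o[2])/v[:,2])[:,None]
def proj(d,P):
    P=np.atleast_2d(P);E=np.linalg.inv(d['extrinsics']); q=(P@E[:3,:3].T+E[:3,3])@d['camera_matrix'].T
    return q[:,:2]/q[:,2:]
def st():
    s=monitor.observe(); print({k:np.round(s[k],4).tolist() for k in ('time','tool_pos','ee_rot','contact_force','gripper_width')}); return s
E
python3 - <<'E'
from h import *
st(); print(manip.pinch_z)
for n in ('scene','side'):
    d=grab(n,n+'0.png'); print(n,np.round(d['extrinsics'],3).tolist(),d['camera_matrix'].tolist())
E
```

```text
{'time': 0.0, 'tool_pos': [0.1701, -0.6009, 0.2303], 'ee_rot': [3.1416, 0.002, -1.2949], 'contact_force': [0.2043, 0.0167, -0.1337], 'gripper_width': 0.9995}
0.0187
scene [[-0.543, 0.59, -0.598, 1.433], [0.84, 0.374, -0.393, 0.65], [-0.008, -0.716, -0.698, 1.086], [0.0, 0.0, 0.0, 1.0]] [[485.1545301077919, 0.0, 320.24020254696376], [0.0, 485.1545301077919, 201.8108590534687], [0.0, 0.0, 1.0]]
side [[-0.751, -0.49, 0.442, 0.024], [-0.66, 0.563, -0.498, 0.702], [-0.005, -0.665, -0.747, 0.988], [0.0, 0.0, 0.0, 1.0]] [[464.345328897998, 0.0, 316.5370681259568], [0.0, 464.345328897998, 195.67187250006074], [0.0, 0.0, 1.0]]
```

View pics/scene0.png

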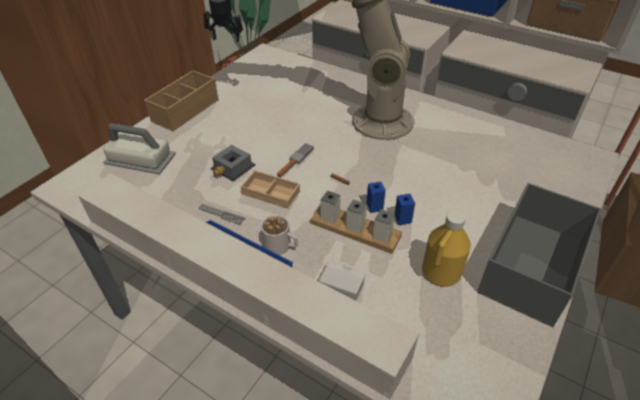

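View pics/side0.png

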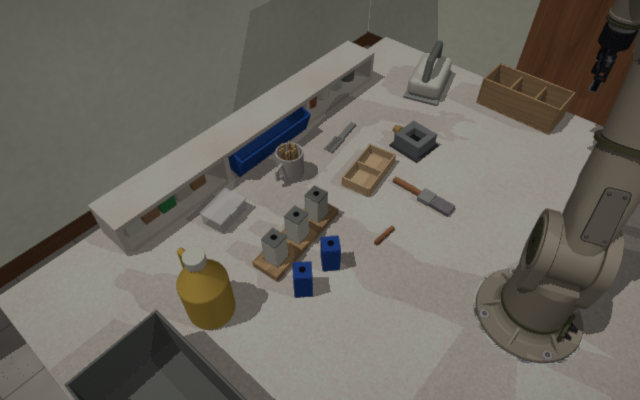

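Scene view: white cartridges in the rack at (330,207), (356,216) and (383,226), with the blue look-alikes at (376,197) and (404,209). The crate (2 compartments) is at (271,188). The 3-compartment wooden box at (182,98) isn't the crate. The holder is at (232,162). I'll enlarge for confirmation and corners.

```bash
python3 - <<'E'
from h import *
def crop(f,x,y,w,h,s=5):
    return cv2.resize(cv2.imread(f'pics/{f}.png')[y:y+h,x:x+w],None,fx=s,fy=s,interpolation=cv2.INTER_CUBIC)
a=np.vstack([crop('scene0',205,140,80,60),crop('side0',340,115,80,60)]) # holder(+crate)
b=np.vstack([crop('scene0',235,165,80,60),crop('side0',330,140,80,60)])
def grid(im):
    for k in range(0,im.shape[0],50): cv2.line(im,(0,k),(im.shape[1],k),(0,255,255) if k%300==0 else (0,120,120),1)
    for k in range(0,im.shape[1],50): cv2.line(im,(k,0),(k,im.shape[0]),(0,120,120),1)
    return im
cv2.imwrite('pics/c1.png',grid(np.hstack([a,b])))
a=np.hstack([crop('scene0',305,185,100,70,4),crop('side0',245,180,100,100,4)[:280]])
b=np.hstack([crop('scene0',305,185,100,70,4)*0,crop('side0',245,180,100,100,4)[120:]])
cv2.imwrite('pics/c2.png',np.vstack([a[:280],b]))
E
```

```text
(no output)
```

View pics/c1.png

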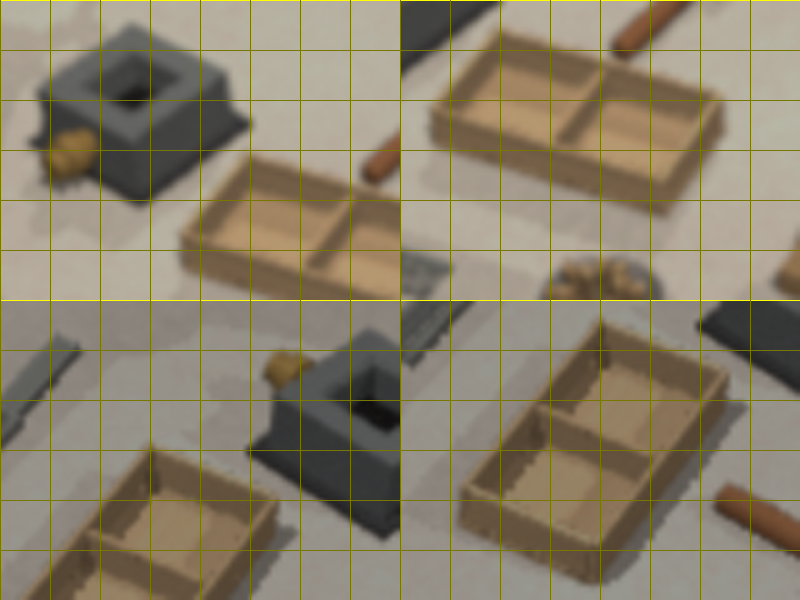

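View pics/c2.png

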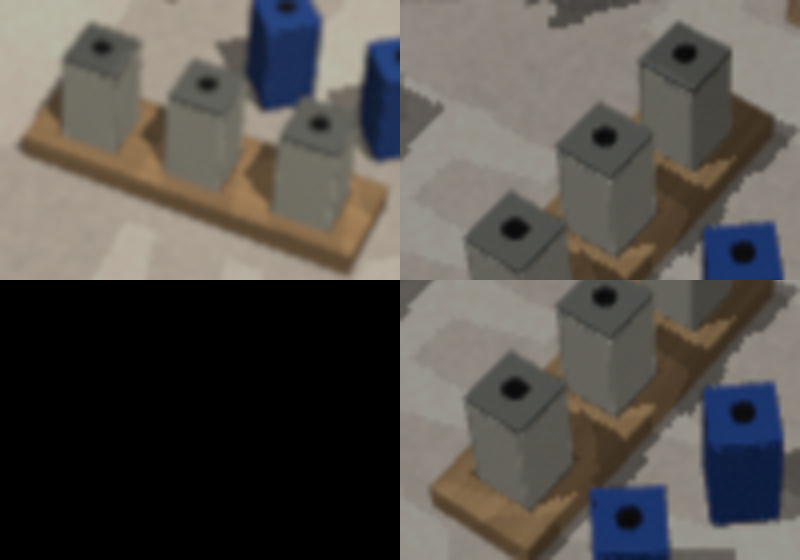

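Crops confirm three white/grey-capped cartridges in the rack (black cap dots clear in both views). The blue ones stand outside it. The holder is the grey block with a brass stub, and the crate has two compartments.

```bash
python3 - <<'E'
from h import *
sc,sd=load('scene0'),load('side0')
u=lambda p,s,o:(np.float64(p)+.5)/s-.5+np.float64(o)
a=ray(sc,u([(101,46),(207,83),(320,123)],4,(305,185)),.102)
b=ray(sd,u([(284,52),(204,135),(114,228)],4,(245,180)),.102)
print('dots',a.round(4).tolist(),b.round(4).tolist()); 
for m in (a,b): print(np.linalg.norm(m[1]-m[0]),np.linalg.norm(m[2]-m[1]),np.degrees(np.arctan2(*(m[2]-m[0])[[1,0]])))
h=ray(sc,u([(133,25),(228,72),(135,142),(38,93)],5,(205,140)),.05)
h2=ray(sd,u([(370,30),(272,98)],5,(340,115)),.05)
c=ray(sc,u([(100,32),(323,98),(265,184),(32,112)],5,(235,165)),.035)
c2=ray(sd,u([(200,20),(328,75),(195,260),(62,190)],5,(330,140)),.035)
for n,m in(('h',h),('h2',h2),('c',c),('c2',c2)):
    print(n,m[:,:2].round(4).tolist(),m.mean(0).round(4),[np.linalg.norm(x).round(4) for x in np.diff(np.r_[m,m[:1]],axis=0)],[np.degrees(np.arctan2(x[1],x[0])).round(1) for x in np.diff(np.r_[m,m[:1]],axis=0)])
st=ray(sc,u([(70,153)],5,(205,140)),.03);print('stub',st)
print('objs jug,mug',ray(sd,[(195,255),(290,150)],[.223,.105]).round(3).tolist(), 'blue',ray(sc,[(376,185),(405,197)],.09).round(3).tolist())
E
```

```text
dots [[0.5552, 0.1068, 0.102], [0.5471, 0.1917, 0.102], [0.5393, 0.2788, 0.102]] [[0.5567, 0.1053, 0.102], [0.5483, 0.1897, 0.102], [0.5398, 0.277, 0.102]]
0.08530806407676732 0.08746575903598912 95.29072910266763
0.08476866909373944 0.08771746155209947 95.61320024422652
h [[0.4723, -0.3505], [0.4778, -0.2615], [0.5684, -0.2672], [0.5642, -0.356]] [ 0.5206 -0.3088  0.05  ] [np.float64(0.0892), np.float64(0.0908), np.float64(0.089), np.float64(0.0921)] [np.float64(86.4), np.float64(-3.6), np.float64(-92.7), np.float64(176.6)]
h2 [[0.5571, -0.3627], [0.5662, -0.2684]] [ 0.5617 -0.3155  0.05  ] [np.float64(0.0947), np.float64(0.0947)] [np.float64(84.5), np.float64(-95.5)]
c [[0.5267, -0.2056], [0.5011, -0.0432], [0.5859, -0.0285], [0.6121, -0.1935]] [ 0.5565 -0.1177  0.035 ] [np.float64(0.1644), np.float64(0.086), np.float64(0.167), np.float64(0.0862)] [np.float64(99.0), np.float64(9.9), np.float64(-81.0), np.float64(-171.9)]
c2 [[0.606, -0.1993], [0.519, -0.2102], [0.4889, -0.039], [0.5785, -0.0324]] [ 0.5481 -0.1202  0.035 ] [np.float64(0.0876), np.float64(0.1738), np.float64(0.0898), np.float64(0.1692)] [np.float64(-172.9), np.float64(100.0), np.float64(4.2), np.float64(-80.6)]
stub [[ 0.58373232 -0.31432324  0.03      ]]
objs jug,mug [[0.554, 0.469, 0.223], [0.715, 0.034, 0.105]] blue [[0.428, 0.193, 0.09], [0.429, 0.29, 0.09]]
```

```bash
cat >> h.py <<'E'
def to(x,y,z,yaw_deg):
    s=monitor.observe(); w=s['ee_rot'][2]; d=np.array([x,y,z])-s['tool_pos']
    t=(np.degrees(w)-yaw_deg+90)%180-90; w2=w-np.radians(t)
    f=lambda w:[round(1000*v,1) for v in (np.cos(w)*d[0]+np.sin(w)*d[1],np.sin(w)*d[0]-np.cos(w)*d[1],-d[2])]
    print('turn',round(t,2),'slide now',f(w),'slide after turn',f(w2),'tool',np.round(s['tool_pos'],4),'tilt',np.round(np.degrees(s['ee_rot'][:2]),2),'F',np.round(s['contact_force'],2),'t',s['time'])
E
python3 -c "
from h import *
to(.52,-.309,.25,-4.5)"
```

```text
turn -69.7 slide now [np.float64(-185.6), np.float64(-416.2), np.float64(-19.6)] slide after turn [np.float64(325.9), np.float64(-318.5), np.float64(-19.6)] tool [ 0.1701 -0.6009  0.2304] tilt [-1.8e+02  1.0e-01] F [ 0.42 -0.5  -0.24] t 0.1
```

Call:
jog_arm:
  targets:
    - {"jaw":85,"slide":[0,0,-5],"turn":-8.5}
    - {"jaw":85,"slide":[0,0,-5],"turn":-8.5}
    - {"jaw":85,"slide":[0,0,-5],"turn":-8.5}
    - {"jaw":85,"slide":[0,0,-5],"turn":-8.5}
    - {"jaw":85,"slide":[0,0,0],"turn":-8.5}
    - {"jaw":85,"slide":[0,0,0],"turn":-8.5}
    - {"jaw":85,"slide":[0,0,0],"turn":-8.5}
    - {"jaw":85,"slide":[0,0,0],"turn":-8.5}

```text
time: 0.9
tool_pos: [0.1695, -0.5987, 0.2461]
ee_rot: [-3.131, 0.005, -0.091]
contact_force: [-0.2, 0.2, -0.8]
gripper_width: 0.993
```

```bash
python3 -c "
from h import *
to(.52,-.309,.25,-4.5)"
```

```text
turn -0.74 slide now [np.float64(322.6), np.float64(-320.5), np.float64(-3.9)] slide after turn [np.float64(326.7), np.float64(-316.3), np.float64(-3.9)] tool [ 0.1695 -0.5987  0.2461] tilt [-179.41    0.27] F [-0.19  0.18 -0.78] t 0.9
```

Call:
jog_arm:
  targets:
    - {"jaw":85,"slide":[20,-20,-1],"turn":-0.7}
    - {"jaw":85,"slide":[32,-32,-1],"turn":0}
    - {"jaw":85,"slide":[32,-32,-1],"turn":0}
    - {"jaw":85,"slide":[32,-32,-1],"turn":0}
    - {"jaw":85,"slide":[32,-32,0],"turn":0}
    - {"jaw":85,"slide":[32,-32,0],"turn":0}
    - {"jaw":85,"slide":[32,-32,0],"turn":0}
    - {"jaw":85,"slide":[32,-32,0],"turn":0}
    - {"jaw":85,"slide":[32,-32,0],"turn":0}
    - {"jaw":85,"slide":[32,-30,0],"turn":0}
    - {"jaw":85,"slide":[15,-10,0],"turn":0}
    - {"jaw":85,"slide":[0,0,0],"turn":0}

```text
time: 2.1
tool_pos: [0.5233, -0.2958, 0.2442]
ee_rot: [-3.123, 0.014, -0.078]
contact_force: [-0.1, -1.0, -0.3]
gripper_width: 0.996
```

```bash
python3 -c "
from h import *
to(.52,-.309,.25,-4.5)
d=grab('wrist','w0.png'); print(d['extrinsics'].round(3).tolist(), proj(d,[.52,-.309,.05]))"
```

```text
turn 0.01 slide now [np.float64(-2.3), np.float64(13.4), np.float64(-5.8)] slide after turn [np.float64(-2.3), np.float64(13.4), np.float64(-5.8)] tool [ 0.5233 -0.2958  0.2442] tilt [-178.91    0.79] F [-0.1  -1.01 -0.26] t 2.1
[[0.997, -0.07, -0.035, 0.531], [-0.077, -0.951, -0.299, -0.217], [-0.013, 0.301, -0.954, 0.388], [0.0, 0.0, 0.0, 1.0]] [[320.9030552  189.83756243]]
```

View pics/w0.png

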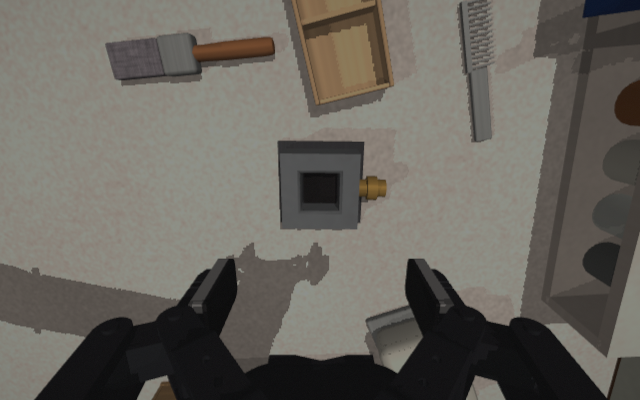

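Wrist view: the holder top face is centred near (320,189), with the brass stub at (373,188) on its +x side. The crate's lower compartment is at (345,55).

```bash
cat >> h.py <<'E'
def rect(P):
    (c,s,a)=cv2.minAreaRect(np.float32(P[:,:2]*1000)); return np.round(c,1),np.round(s,1),round(a,2)
E
python3 - <<'E'
from h import *
d=load('w0'); im=d['color']; g=im.mean(2); 
print(im[188,270:390:3].tolist()); print(im[130:240:4,290].tolist())
hsv=cv2.cvtColor(im,cv2.COLOR_RGB2HSV)
E
```

```text
[[142, 139, 129], [142, 143, 133], [142, 139, 130], [74, 72, 68], [83, 83, 83], [83, 82, 82], [84, 84, 84], [83, 83, 83], [83, 84, 84], [80, 79, 79], [47, 47, 48], [27, 27, 27], [20, 21, 20], [22, 20, 21], [23, 22, 22], [21, 20, 20], [22, 22, 20], [24, 23, 23], [26, 23, 24], [25, 23, 22], [23, 21, 21], [26, 23, 23], [17, 17, 17], [45, 46, 46], [70, 71, 70], [81, 81, 81], [80, 81, 81], [80, 81, 81], [81, 81, 81], [81, 82, 81], [118, 92, 49], [120, 92, 47], [120, 93, 48], [130, 100, 51], [130, 101, 52], [130, 101, 51], [122, 94, 48], [129, 98, 51], [130, 100, 52], [135, 124, 113]]
[[141, 136, 127], [141, 134, 125], [140, 134, 125], [49, 48, 49], [46, 44, 45], [49, 50, 50], [82, 83, 82], [83, 83, 83], [84, 84, 84], [83, 83, 84], [84, 84, 84], [83, 84, 84], [85, 85, 84], [85, 84, 84], [83, 84, 84], [83, 83, 83], [84, 84, 84], [84, 84, 84], [83, 83, 83], [82, 83, 83], [83, 84, 84], [82, 82, 82], [82, 82, 83], [83, 83, 83], [82, 83, 82], [141, 139, 130], [142, 139, 129], [141, 137, 128]]
```

```bash
python3 - <<'E'
from h import *
d=load('w0'); im=d['color'].astype(int); g=im.mean(2); r=im.max(2)-im.min(2)
m=((g>66)&(g<110)&(r<7)).astype(np.uint8); m[:130]=0;m[240:]=0;m[:,:265]=0;m[:,375:]=0
m=cv2.morphologyEx(m,cv2.MORPH_OPEN,np.ones((3,3)))
cs,hi=cv2.findContours(m,cv2.RETR_CCOMP,cv2.CHAIN_APPROX_NONE)
for c,h in zip(cs,hi[0]):
    if len(c)>60:
        P=ray(d,c[:,0],.05); print('outer' if h[3]<0 else 'hole',len(c),rect(P),((P[:,:2].max(0)+P[:,:2].min(0))/2).round(4))
# wood crate: right-lower visible corners
to(.52,-.309,.25,-4.5)
E
```

```text
outer 300 (array([ 518.2, -311.8]), array([92. , 91.7]), 85.25) [ 0.5181 -0.3114]
hole 166 (array([ 518.9, -310.2]), array([50.1, 53.7]), 85.83) [ 0.5195 -0.3101]
turn -0.04 slide now [np.float64(-1.4), np.float64(12.6), np.float64(-5.9)] slide after turn [np.float64(-1.4), np.float64(12.6), np.float64(-5.9)] tool [ 0.5224 -0.2965  0.2441] tilt [-178.92    0.81] F [ 0.55 -0.08  0.87] t 2.15
```

```bash
python3 -c "
from h import *
to(.548,.19,.26,5.4)"
```

```text
turn -9.94 slide now [np.float64(-13.0), np.float64(-487.0), np.float64(-15.9)] slide after turn [np.float64(71.3), np.float64(-481.9), np.float64(-15.9)] tool [ 0.5224 -0.2965  0.2441] tilt [-178.92    0.81] F [ 0.55 -0.08  0.87] t 2.15
```

Call:
jog_arm:
  targets:
    - {"jaw":85,"slide":[0,-15,-2],"turn":-5}
    - {"jaw":85,"slide":[2,-30,-2],"turn":-5}
    - {"jaw":85,"slide":[4,-35,-2],"turn":0}
    - {"jaw":85,"slide":[5,-35,-2],"turn":0}
    - {"jaw":85,"slide":[5,-35,-2],"turn":0}
    - {"jaw":85,"slide":[5,-35,-2],"turn":0}
    - {"jaw":85,"slide":[5,-35,-2],"turn":0}
    - {"jaw":85,"slide":[5,-35,-2],"turn":0}
    - {"jaw":85,"slide":[5,-35,0],"turn":0}
    - {"jaw":85,"slide":[5,-35,0],"turn":0}
    - {"jaw":85,"slide":[5,-35,0],"turn":0}
    - {"jaw":85,"slide":[5,-35,0],"turn":0}
    - {"jaw":85,"slide":[5,-35,0],"turn":0}
    - {"jaw":85,"slide":[5,-25,0],"turn":0}
    - {"jaw":85,"slide":[3,-15,0],"turn":0}
    - {"jaw":85,"slide":[0,0,0],"turn":0}

```text
time: 3.75
tool_pos: [0.5439, 0.1585, 0.2628]
ee_rot: [-3.135, 0.022, 0.052]
contact_force: [0.3, -0.8, 0.4]
gripper_width: 0.996
```

```bash
python3 - <<'E'
from h import *
to(.548,.19,.26,5.4)
d=grab('wrist','w1.png'); print(proj(d,[[.5555,.106,.102],[.5477,.1907,.102],[.5396,.278,.102]]).round(0).tolist())
E
```

```text
turn -2.44 slide now [np.float64(5.7), np.float64(-31.3), np.float64(2.8)] slide after turn [np.float64(7.0), np.float64(-31.0), np.float64(2.8)] tool [0.5439 0.1585 0.2628] tilt [-179.62    1.24] F [ 0.26 -0.78  0.45] t 3.75
[[332.0, 230.0], [329.0, 154.0], [326.0, 60.0]]
```

View pics/w1.png

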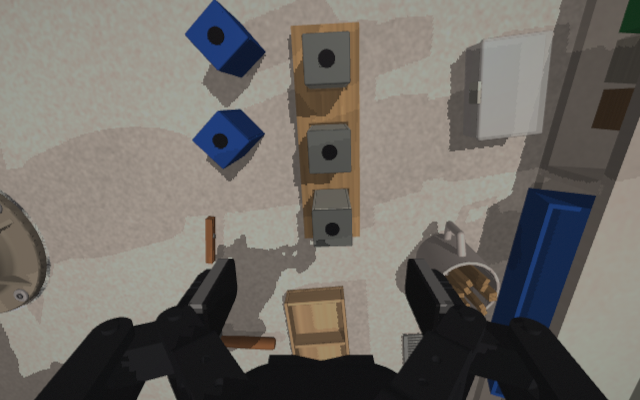

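Wrist view: cap dots at (332,229), (329,152), (327,58), matching the predictions to within 2 px. The blue look-alikes are to the left at (220,141) and (216,35).

```bash
python3 - <<'E'
from h import *
d=load('w1'); g=d['color'].mean(2); L=[]
for u,v in [(332,229),(329,152),(327,58)]:
    m=(g[v-12:v+13,u-12:u+13]<45); y,x=np.nonzero(m); L.append((x.mean()+u-12,y.mean()+v-12)); 
P=ray(d,L,.102); print(np.round(L,1).tolist(),P.round(4).tolist(),np.linalg.norm(np.diff(P,axis=0),axis=1),np.degrees(np.arctan2(*(P[2]-P[0])[[1,0]])))
im=d['color'].astype(int); r=im.max(2)-im.min(2)
# crate compartments: wrist view rays at crate rim
p=ray(d,[(287,291),(344,288)],.035); print('crate +y rim corners',p.round(4).tolist())
to(*P[0][:2],.245,5.4)
E
```

```text
[[331.7, 228.8], [328.9, 151.9], [326.2, 58.1]] [[0.5555, 0.1079, 0.102], [0.5472, 0.1926, 0.102], [0.5393, 0.2792, 0.102]] [0.0850583  0.08696131] 95.40720533450222
crate +y rim corners [[0.4996, -0.0236, 0.035], [0.5821, -0.013, 0.035]]
turn -2.54 slide now [np.float64(8.9), np.float64(49.4), np.float64(17.8)] slide after turn [np.float64(6.7), np.float64(49.8), np.float64(17.8)] tool [0.5442 0.1569 0.2628] tilt [-179.67    1.25] F [-0.24 -1.15 -0.31] t 3.8
```

Call:
jog_arm:
  targets:
    - {"jaw":85,"slide":[2,12,5],"turn":-1.3}
    - {"jaw":85,"slide":[2,20,15],"turn":-1.3}
    - {"jaw":85,"slide":[3,17,25],"turn":0}
    - {"jaw":85,"slide":[0,2,25],"turn":0}
    - {"jaw":85,"slide":[0,0,20],"turn":0}
    - {"jaw":85,"slide":[0,0,5],"turn":0}
    - {"jaw":85,"slide":[0,0,0],"turn":0}

```text
time: 4.5
tool_pos: [0.5543, 0.0847, 0.1648]
ee_rot: [3.139, 0.021, 0.075]
contact_force: [-0.3, -0.7, 0.2]
gripper_width: 0.992
```

```bash
python3 -c "
from h import *
to(.5556,.1073,.062,5.4)"
```

```text
turn -1.11 slide now [np.float64(3.0), np.float64(-22.4), np.float64(102.8)] slide after turn [np.float64(3.5), np.float64(-22.4), np.float64(102.8)] tool [0.5543 0.0847 0.1648] tilt [179.86   1.19] F [-0.31 -0.68  0.24] t 4.5
```

Call:
jog_arm:
  targets:
    - {"jaw":85,"slide":[1,-10,0],"turn":-1}
    - {"jaw":85,"slide":[1,-8,0],"turn":0}
    - {"jaw":85,"slide":[0,0,0],"turn":0}
    - {"jaw":85,"slide":[0,0,0],"turn":0}

```text
time: 4.9
tool_pos: [0.5564, 0.1043, 0.1684]
ee_rot: [3.14, 0.016, 0.093]
contact_force: [-0.4, -0.7, -0.8]
gripper_width: 0.996
```

```bash
python3 -c "
from h import *
to(.5556,.1073,.062,5.4)"
```

```text
turn -0.06 slide now [np.float64(-0.5), np.float64(-3.1), np.float64(106.4)] slide after turn [np.float64(-0.5), np.float64(-3.1), np.float64(106.4)] tool [0.5564 0.1043 0.1684] tilt [179.88   0.9 ] F [-0.36 -0.69 -0.75] t 4.9
```

Call:
jog_arm:
  targets:
    - {"jaw":85,"slide":[0,-2,10],"turn":0}
    - {"jaw":85,"slide":[0,-1,20],"turn":0}
    - {"jaw":85,"slide":[0,0,20],"turn":0}
    - {"jaw":85,"slide":[0,0,20],"turn":0}
    - {"jaw":85,"slide":[0,0,12],"turn":0}
    - {"jaw":85,"slide":[0,0,5],"turn":0}
    - {"jaw":85,"slide":[0,0,0],"turn":0}
    - {"jaw":85,"slide":[0,0,0],"turn":0}

```text
time: 5.7
tool_pos: [0.5555, 0.1091, 0.0779]
ee_rot: [3.14, 0.013, 0.096]
contact_force: [-0.1, 0.3, -0.1]
gripper_width: 0.997
```

```bash
python3 -c "
from h import *
to(.5556,.1073,.062,5.4)"
```

```text
turn 0.08 slide now [np.float64(-0.0), np.float64(1.8), np.float64(15.9)] slide after turn [np.float64(-0.0), np.float64(1.8), np.float64(15.9)] tool [0.5555 0.1091 0.0779] tilt [179.91   0.72] F [-0.06  0.27 -0.08] t 5.7
```

Call:
jog_arm:
  targets:
    - {"jaw":85,"slide":[0,1.5,8],"turn":0}
    - {"jaw":85,"slide":[0,0,7],"turn":0}
    - {"jaw":85,"slide":[0,0,1],"turn":0}
    - {"jaw":40,"slide":[0,0,0],"turn":0}
    - {"jaw":20,"slide":[0,0,0],"turn":0}
    - {"jaw":20,"slide":[0,0,0],"turn":0}
    - {"jaw":20,"slide":[0,0,0],"turn":0}
    - {"jaw":20,"slide":[0,0,0],"turn":0}
    - {"jaw":20,"slide":[0,0,0],"turn":0}

```text
time: 6.6
tool_pos: [0.5569, 0.1076, 0.0629]
ee_rot: [3.14, 0.009, 0.095]
contact_force: [0.0, -0.4, -1.1]
gripper_width: 0.507
```

```bash
python3 -c "
from h import *
to(.5556,.1073,.062,5.4)"
```

```text
turn 0.06 slide now [np.float64(-1.4), np.float64(0.2), np.float64(0.9)] slide after turn [np.float64(-1.4), np.float64(0.2), np.float64(0.9)] tool [0.5569 0.1076 0.0629] tilt [179.9   0.5] F [ 0.03 -0.4  -1.08] t 6.6
```

Call:
jog_arm:
  targets:
    - {"jaw":20,"slide":[0,0,-8],"turn":0}
    - {"jaw":20,"slide":[0,0,-12],"turn":0}
    - {"jaw":20,"slide":[0,0,-8],"turn":0}
    - {"jaw":20,"slide":[0,0,0],"turn":0}
    - {"jaw":20,"slide":[0,0,0],"turn":0}
    - {"jaw":20,"slide":[0,0,0],"turn":0}
    - {"jaw":20,"slide":[0,0,0],"turn":0}
    - {"jaw":20,"slide":[0,0,0],"turn":0}

```text
time: 7.4
tool_pos: [0.5561, 0.1073, 0.0924]
ee_rot: [3.14, 0.011, 0.095]
contact_force: [0.5, -0.4, -3.8]
gripper_width: 0.508
```

Call:
jog_arm:
  targets:
    - {"jaw":20,"slide":[0,0,0],"turn":0}

```text
time: 7.5
tool_pos: [0.5559, 0.1072, 0.0921]
ee_rot: [3.14, 0.012, 0.095]
contact_force: [-0.1, 0.7, -3.5]
gripper_width: 0.507
```

Call:
jog_arm:
  targets:
    - {"jaw":20,"slide":[0,0,0],"turn":0}

```text
time: 7.6
tool_pos: [0.5558, 0.1072, 0.0919]
ee_rot: [3.14, 0.012, 0.095]
contact_force: [-0.8, -0.1, -4.1]
gripper_width: 0.508
```

```bash
python3 -c "
from h import *
to(.552,-.119,.2,9.5)"
```

```text
turn -4.04 slide now [np.float64(-25.3), np.float64(224.8), np.float64(-108.1)] slide after turn [np.float64(-41.1), np.float64(222.5), np.float64(-108.1)] tool [0.5558 0.1072 0.0919] tilt [179.89   0.69] F [-0.75 -0.11 -4.1 ] t 7.6
```

Wrist load is about 3.8 N, so this cartridge (nearest the crate) is the heavy one. It goes to the holder.

```bash
python3 -c "
from h import *
to(.519,-.311,.17,-4.7)"
```

```text
turn 10.16 slide now [np.float64(-76.4), np.float64(412.8), np.float64(-78.1)] slide after turn [np.float64(-2.4), np.float64(419.8), np.float64(-78.1)] tool [0.5558 0.1072 0.0919] tilt [179.89   0.69] F [-0.75 -0.11 -4.1 ] t 7.6
```

Call:
jog_arm:
  targets:
    - {"jaw":20,"slide":[0,0,-10],"turn":0}
    - {"jaw":20,"slide":[0,0,-20],"turn":0}
    - {"jaw":20,"slide":[0,0,-20],"turn":0}
    - {"jaw":20,"slide":[0,8,-15],"turn":1.5}
    - {"jaw":20,"slide":[-4,18,-5],"turn":1.5}
    - {"jaw":20,"slide":[-4,28,0],"turn":1.5}
    - {"jaw":20,"slide":[-3,30,0],"turn":1.5}
    - {"jaw":20,"slide":[-2,30,0],"turn":1.5}
    - {"jaw":20,"slide":[-2,30,0],"turn":1.5}
    - {"jaw":20,"slide":[0,30,0],"turn":1}
    - {"jaw":20,"slide":[0,30,0],"turn":0}
    - {"jaw":20,"slide":[0,30,0],"turn":0}
    - {"jaw":20,"slide":[0,30,0],"turn":0}
    - {"jaw":20,"slide":[0,30,0],"turn":0}
    - {"jaw":20,"slide":[0,20,0],"turn":0}
    - {"jaw":20,"slide":[0,10,0],"turn":0}
    - {"jaw":20,"slide":[0,0,0],"turn":0}
    - {"jaw":20,"slide":[0,0,0],"turn":0}

```text
time: 9.4
tool_pos: [0.5175, -0.2394, 0.1677]
ee_rot: [3.136, 0.015, -0.099]
contact_force: [0.4, 0.8, -4.2]
gripper_width: 0.51
```

```bash
python3 -c "
from h import *
to(.519,-.311,.12,-4.7)"
```

```text
turn -0.99 slide now [np.float64(8.6), np.float64(71.1), np.float64(47.7)] slide after turn [np.float64(7.3), np.float64(71.2), np.float64(47.7)] tool [ 0.5175 -0.2394  0.1677] tilt [179.67   0.89] F [ 0.37  0.84 -4.18] t 9.4
```

Call:
jog_arm:
  targets:
    - {"jaw":20,"slide":[2,12,0],"turn":-1}
    - {"jaw":20,"slide":[2,20,0],"turn":0}
    - {"jaw":20,"slide":[2,20,5],"turn":0}
    - {"jaw":20,"slide":[1,10,10],"turn":0}
    - {"jaw":20,"slide":[0,3,10],"turn":0}
    - {"jaw":20,"slide":[0,0,5],"turn":0}
    - {"jaw":20,"slide":[0,0,0],"turn":0}
    - {"jaw":20,"slide":[0,0,0],"turn":0}

```text
time: 10.2
tool_pos: [0.5197, -0.3025, 0.1336]
ee_rot: [3.14, 0.018, -0.075]
contact_force: [0.8, -0.1, -3.8]
gripper_width: 0.507
```

```bash
python3 -c "
from h import *
to(.519,-.311,.12,-4.7)"
```

```text
turn 0.41 slide now [np.float64(-0.1), np.float64(8.5), np.float64(13.6)] slide after turn [np.float64(0.0), np.float64(8.5), np.float64(13.6)] tool [ 0.5197 -0.3025  0.1336] tilt [179.93   1.01] F [ 0.82 -0.07 -3.75] t 10.2
```

Call:
jog_arm:
  targets:
    - {"jaw":20,"slide":[0,4,5],"turn":0.4}
    - {"jaw":20,"slide":[0,4,7],"turn":0}
    - {"jaw":20,"slide":[0,0.5,7],"turn":0}
    - {"jaw":20,"slide":[0,0,5],"turn":0}
    - {"jaw":20,"slide":[0,0,0],"turn":0}
    - {"jaw":20,"slide":[0,0,0],"turn":0}
    - {"jaw":20,"slide":[0,0,0],"turn":0}

```text
time: 10.9
tool_pos: [0.5193, -0.3102, 0.1081]
ee_rot: [3.14, 0.017, -0.08]
contact_force: [-0.1, -0.2, -4.2]
gripper_width: 0.512
```

```bash
python3 -c "
from h import *
to(.5195,-.311,.105,-4.7)
d=grab('wrist','w2.png');grab('scene','s2.png');grab('side','d2.png')
a=cv2.imread('pics/w2.png')[150:400,160:480]
z=lambda f,x,y:cv2.resize(cv2.imread(f)[y:y+80,x:x+80],(400,400),interpolation=cv2.INTER_CUBIC)
b=np.hstack([z('pics/s2.png',190,105),z('pics/d2.png',375,90)])
cv2.imwrite('pics/c3.png',b)"
```

```text
turn 0.1 slide now [np.float64(0.3), np.float64(0.8), np.float64(3.1)] slide after turn [np.float64(0.3), np.float64(0.8), np.float64(3.1)] tool [ 0.5193 -0.3102  0.1081] tilt [179.92   0.95] F [-0.08 -0.2  -4.15] t 10.9
```

View pics/c3.png

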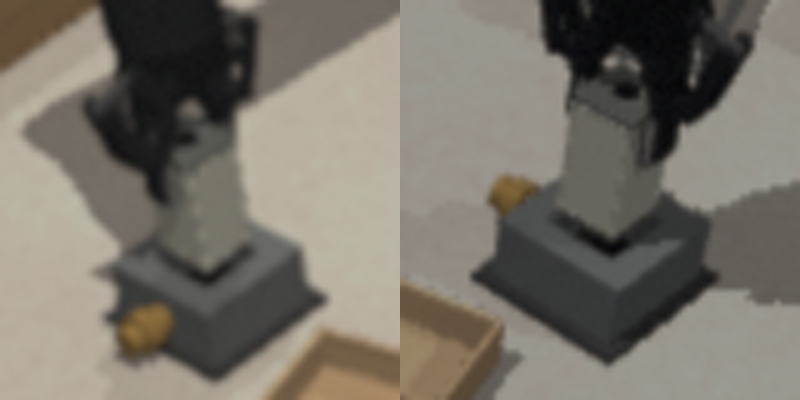

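Both views show the cartridge upright and centred over the socket mouth. Easing in.

Call:
jog_arm:
  targets:
    - {"jaw":20,"slide":[0,0.5,3],"turn":0}
    - {"jaw":20,"slide":[0,0,4],"turn":0}
    - {"jaw":20,"slide":[0,0,4],"turn":0}
    - {"jaw":20,"slide":[0,0,3],"turn":0}

```text
time: 11.45
tool_pos: [0.5198, -0.3113, 0.0944]
ee_rot: [3.139, 0.014, -0.08]
contact_force: [-0.3, -1.8, -3.1]
gripper_width: 0.509
```

Call:
jog_arm:
  targets:
    - {"jaw":20,"slide":[0,0,3],"turn":0}
    - {"jaw":20,"slide":[0,0,3],"turn":0}
    - {"jaw":20,"slide":[0,0,3],"turn":0}

```text
time: 11.75
tool_pos: [0.5194, -0.3115, 0.0843]
ee_rot: [3.139, 0.015, -0.081]
contact_force: [0.8, -0.2, -3.3]
gripper_width: 0.511
```

Call:
jog_arm:
  targets:
    - {"jaw":20,"slide":[0,0,3],"turn":0}
    - {"jaw":20,"slide":[0,0,3],"turn":0}

```text
time: 11.95
tool_pos: [0.5192, -0.3114, 0.0776]
ee_rot: [3.139, 0.015, -0.081]
contact_force: [0.1, -0.5, -3.9]
gripper_width: 0.51
```

Call:
jog_arm:
  targets:
    - {"jaw":20,"slide":[0,0,2],"turn":0}
    - {"jaw":20,"slide":[0,0,2],"turn":0}

```text
time: 12.15
tool_pos: [0.5191, -0.3115, 0.0732]
ee_rot: [3.139, 0.015, -0.081]
contact_force: [-1.6, -0.2, 0.3]
gripper_width: 0.51
```

Call:
jog_arm:
  targets:
    - {"jaw":20,"slide":[0,0,2],"turn":0}

```text
time: 12.25
tool_pos: [0.5191, -0.3115, 0.0715]
ee_rot: [3.139, 0.015, -0.081]
contact_force: [-3.6, 1.0, 3.6]
gripper_width: 0.508
```

Call:
jog_arm:
  targets:
    - {"jaw":20,"slide":[0,0,2],"turn":0}

```text
time: 12.35
tool_pos: [0.5191, -0.3115, 0.07]
ee_rot: [3.139, 0.015, -0.081]
contact_force: [-3.8, 0.8, 4.8]
gripper_width: 0.503
```

Call:
jog_arm:
  targets:
    - {"jaw":20,"slide":[0,0,2],"turn":0}
    - {"jaw":20,"slide":[0,0,2],"turn":0}

```text
time: 12.55
tool_pos: [0.5191, -0.3115, 0.0667]
ee_rot: [3.138, 0.015, -0.081]
contact_force: [-3.5, 1.3, 3.9]
gripper_width: 0.507
```

Call:
jog_arm:
  targets:
    - {"jaw":20,"slide":[0,0,2],"turn":0}
    - {"jaw":20,"slide":[0,0,2],"turn":0}

```text
time: 12.75
tool_pos: [0.5191, -0.3115, 0.0629]
ee_rot: [3.138, 0.014, -0.081]
contact_force: [-4.7, 1.4, 3.7]
gripper_width: 0.506
```

Call:
jog_arm:
  targets:
    - {"jaw":20,"slide":[0,0,2],"turn":0}

```text
time: 12.85
tool_pos: [0.5191, -0.3115, 0.0608]
ee_rot: [3.138, 0.014, -0.081]
contact_force: [-4.2, 1.4, 4.0]
gripper_width: 0.509
```

Call:
jog_arm:
  targets:
    - {"jaw":20,"slide":[0,0,2],"turn":0}

```text
time: 12.95
tool_pos: [0.5191, -0.3115, 0.0587]
ee_rot: [3.138, 0.014, -0.081]
contact_force: [-4.5, 0.9, 7.0]
gripper_width: 0.51
```

Call:
jog_arm:
  targets:
    - {"jaw":20,"slide":[0,0,2],"turn":0}

```text
time: 13.05
tool_pos: [0.5191, -0.3116, 0.0569]
ee_rot: [3.138, 0.014, -0.081]
contact_force: [-5.6, 2.2, 10.5]
gripper_width: 0.509
```

Call:
jog_arm:
  targets:
    - {"jaw":20,"slide":[0,0,1],"turn":0}

```text
time: 13.15
tool_pos: [0.5191, -0.3115, 0.0563]
ee_rot: [3.137, 0.014, -0.081]
contact_force: [-6.3, 2.5, 13.0]
gripper_width: 0.509
```

Force is now rising at the pad rate with about 17 N on the seat (weight included), so the seat is home. I'll relieve and release.

Call:
jog_arm:
  targets:
    - {"jaw":20,"slide":[0,0,-2],"turn":0}
    - {"jaw":20,"slide":[0,0,-2],"turn":0}
    - {"jaw":20,"slide":[0,0,0],"turn":0}

```text
time: 13.45
tool_pos: [0.5193, -0.3116, 0.0605]
ee_rot: [3.137, 0.014, -0.081]
contact_force: [-2.1, 0.5, 2.0]
gripper_width: 0.508
```

Call:
jog_arm:
  targets:
    - {"jaw":55,"slide":[0,0,0],"turn":0}
    - {"jaw":70,"slide":[0,0,0],"turn":0}
    - {"jaw":80,"slide":[0,0,0],"turn":0}
    - {"jaw":85,"slide":[0,0,0],"turn":0}
    - {"jaw":85,"slide":[0,0,-8],"turn":0}
    - {"jaw":85,"slide":[0,0,-15],"turn":0}
    - {"jaw":85,"slide":[0,0,-25],"turn":0}
    - {"jaw":85,"slide":[0,0,-30],"turn":0}
    - {"jaw":85,"slide":[0,0,-20],"turn":0}
    - {"jaw":85,"slide":[0,0,0],"turn":0}

```text
time: 14.45
tool_pos: [0.5224, -0.3112, 0.1663]
ee_rot: [3.137, 0.009, -0.08]
contact_force: [-0.1, -0.4, 0.7]
gripper_width: 0.993
```

```bash
python3 - <<'E'
from h import *
to(.5472,.1922,.19,5.4)
d=grab('scene','s3.png');e=grab('side','d3.png')
z=lambda f,x,y:cv2.resize(cv2.imread(f)[y:y+80,x:x+80],(400,400),interpolation=cv2.INTER_CUBIC)
cv2.imwrite('pics/c4.png',np.hstack([z('pics/s3.png',190,115),z('pics/d3.png',375,90)]))
E
```

```text
turn -9.97 slide now [np.float64(-15.4), np.float64(-503.7), np.float64(-23.7)] slide after turn [np.float64(72.0), np.float64(-498.8), np.float64(-23.7)] tool [ 0.5224 -0.3112  0.1663] tilt [179.73   0.53] F [-0.15 -0.45  0.68] t 14.45
```

View pics/c4.png

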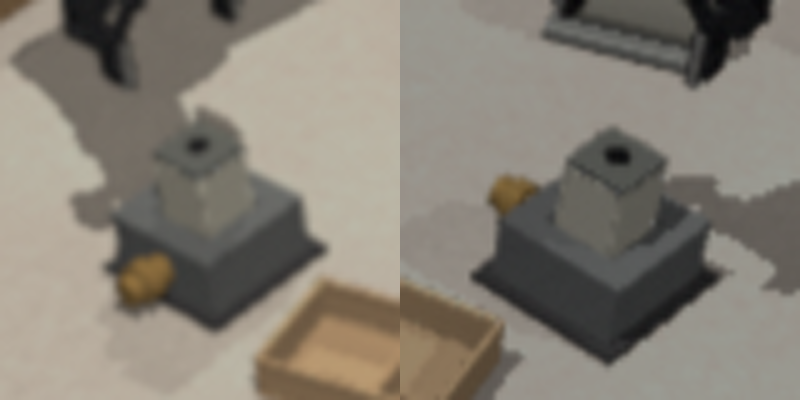

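The heavy cartridge sits deep and square in the socket in both views. On the way back I'll measure the crate with the wrist camera.

Call:
jog_arm:
  targets:
    - {"jaw":85,"slide":[0,-12,-10],"turn":-5}
    - {"jaw":85,"slide":[1,-25,-20],"turn":-5}
    - {"jaw":85,"slide":[4,-35,-25],"turn":-4}
    - {"jaw":85,"slide":[6,-35,-20],"turn":0}
    - {"jaw":85,"slide":[6,-30,-10],"turn":0}
    - {"jaw":85,"slide":[2,-10,0],"turn":0}
    - {"jaw":85,"slide":[0,0,0],"turn":0}

```text
time: 15.25
tool_pos: [0.521, -0.1578, 0.2424]
ee_rot: [-3.134, 0.026, 0.172]
contact_force: [-0.1, -0.8, -0.5]
gripper_width: 0.996
```

```bash
python3 - <<'E'
from h import *
to(.5472,.1922,.2,5.4)
u=lambda p,o:(np.float64(p)+.5)/5-.5+np.float64(o)
sc,sd=load('s3'),load('d3')
print('heavy dot',ray(sc,u((198,145),(190,115)),.1005),ray(sd,u((217,155),(375,90)),.1005))
grab('wrist','w3.png')
E
```

```text
turn 4.44 slide now [np.float64(85.6), np.float64(-340.3), np.float64(42.4)] slide after turn [np.float64(59.0), np.float64(-346.0), np.float64(42.4)] tool [ 0.521  -0.1578  0.2424] tilt [-179.56    1.47] F [-0.12 -0.84 -0.47] t 15.25
heavy dot [[ 0.51849897 -0.31093988  0.1005    ]] [[ 0.51849853 -0.31392034  0.1005    ]]
```

View pics/w3.png

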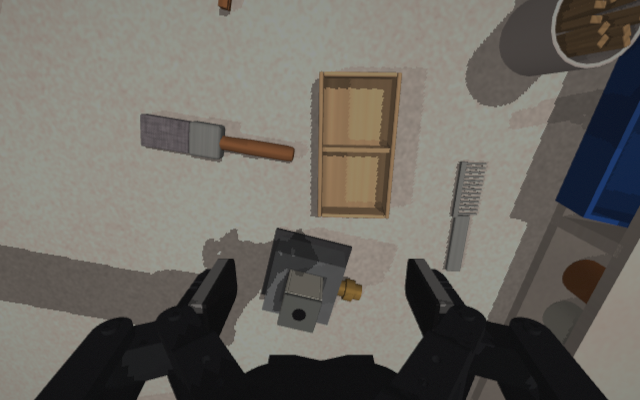

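Wrist view: crate rim corners at (321,73), (400,73), (389,217), (318,215), with divider ends at (319,149) and (392,151).

```bash
python3 - <<'E'
from h import *
d=load('w3'); P=ray(d,[(321,73),(400,73),(389,217),(318,215)],.035); print(P.round(4).tolist(),rect(P))
D=ray(d,[(319,149),(392,151)],.035);print(D.round(4).tolist(),D.mean(0))
c=P.mean(0)[:2]; w=np.radians(99); 
E
```

```text
[[0.497, -0.0479, 0.035], [0.581, -0.0334, 0.035], [0.6097, -0.1974, 0.035], [0.5217, -0.2109, 0.035]] (array([ 553.1, -121.9]), array([ 89.1, 166.5]), 8.71)
[[0.5088, -0.1292, 0.035], [0.5931, -0.1166, 0.035]] [ 0.55097846 -0.12290402  0.035     ]
```

Call:
jog_arm:
  targets:
    - {"jaw":85,"slide":[3,-12,0],"turn":2.2}
    - {"jaw":85,"slide":[5,-25,0],"turn":2.2}
    - {"jaw":85,"slide":[6,-35,0],"turn":0}
    - {"jaw":85,"slide":[6,-35,0],"turn":0}
    - {"jaw":85,"slide":[6,-35,0],"turn":0}
    - {"jaw":85,"slide":[6,-35,5],"turn":0}
    - {"jaw":85,"slide":[6,-35,8],"turn":0}
    - {"jaw":85,"slide":[6,-35,8],"turn":0}
    - {"jaw":85,"slide":[6,-35,8],"turn":0}
    - {"jaw":85,"slide":[5,-25,8],"turn":0}
    - {"jaw":85,"slide":[4,-12,4],"turn":0}
    - {"jaw":85,"slide":[0,-3,0],"turn":0}
    - {"jaw":85,"slide":[0,0,0],"turn":0}

```text
time: 16.6
tool_pos: [0.5537, 0.146, 0.181]
ee_rot: [-3.142, 0.052, 0.048]
contact_force: [-0.2, -1.4, -0.3]
gripper_width: 0.995
```

```bash
python3 -c "
from h import *
to(.5477,.192,.17,5.4)"
```

```text
turn -2.68 slide now [np.float64(-3.8), np.float64(-46.2), np.float64(11.0)] slide after turn [np.float64(-1.6), np.float64(-46.3), np.float64(11.0)] tool [0.5537 0.146  0.181 ] tilt [-180.      2.97] F [-0.17 -1.37 -0.26] t 16.6
```

Call:
jog_arm:
  targets:
    - {"jaw":85,"slide":[0,-10,0],"turn":-1.3}
    - {"jaw":85,"slide":[0,-17,0],"turn":-1.3}
    - {"jaw":85,"slide":[0,-12,4],"turn":0}
    - {"jaw":85,"slide":[0,-4,4],"turn":0}
    - {"jaw":85,"slide":[0,0,0],"turn":0}
    - {"jaw":85,"slide":[0,0,0],"turn":0}
    - {"jaw":85,"slide":[0,0,0],"turn":0}

```text
time: 17.3
tool_pos: [0.5513, 0.1878, 0.1733]
ee_rot: [-3.141, 0.05, 0.091]
contact_force: [0.3, -0.5, 0.0]
gripper_width: 0.994
```

```bash
python3 -c "
from h import *
to(.5477,.192,.17,5.4)"
```

```text
turn -0.19 slide now [np.float64(-3.2), np.float64(-4.5), np.float64(3.3)] slide after turn [np.float64(-3.2), np.float64(-4.5), np.float64(3.3)] tool [0.5513 0.1878 0.1733] tilt [-179.97    2.87] F [ 0.26 -0.54  0.03] t 17.3
```

Call:
jog_arm:
  targets:
    - {"jaw":85,"slide":[0,-3,10],"turn":0}
    - {"jaw":85,"slide":[0,-1,20],"turn":0}
    - {"jaw":85,"slide":[0,0,25],"turn":0}
    - {"jaw":85,"slide":[0,0,20],"turn":0}
    - {"jaw":85,"slide":[0,0,12],"turn":0}
    - {"jaw":85,"slide":[0,0,5],"turn":0}
    - {"jaw":85,"slide":[0,0,0],"turn":0}
    - {"jaw":85,"slide":[0,0,0],"turn":0}

```text
time: 18.1
tool_pos: [0.5472, 0.19, 0.0768]
ee_rot: [-3.142, 0.048, 0.087]
contact_force: [-0.0, -0.0, 0.5]
gripper_width: 0.996
```

```bash
python3 -c "
from h import *
to(.5477,.192,.062,5.4)"
```

```text
turn -0.4 slide now [np.float64(0.7), np.float64(-1.9), np.float64(14.8)] slide after turn [np.float64(0.7), np.float64(-1.9), np.float64(14.8)] tool [0.5472 0.19   0.0768] tilt [-180.      2.76] F [-0.02 -0.01  0.53] t 18.1
```

Call:
jog_arm:
  targets:
    - {"jaw":85,"slide":[0.7,-1.5,8],"turn":0}
    - {"jaw":85,"slide":[0,0,6],"turn":0}
    - {"jaw":85,"slide":[0,0,0],"turn":0}
    - {"jaw":50,"slide":[0,0,0],"turn":0}
    - {"jaw":20,"slide":[0,0,0],"turn":0}
    - {"jaw":20,"slide":[0,0,0],"turn":0}
    - {"jaw":20,"slide":[0,0,0],"turn":0}
    - {"jaw":20,"slide":[0,0,0],"turn":0}
    - {"jaw":20,"slide":[0,0,0],"turn":0}

```text
time: 19.0
tool_pos: [0.5489, 0.1923, 0.0644]
ee_rot: [-3.141, 0.043, 0.087]
contact_force: [0.0, 0.1, -0.2]
gripper_width: 0.506
```

Call:
jog_arm:
  targets:
    - {"jaw":20,"slide":[0,0,-8],"turn":0}
    - {"jaw":20,"slide":[0,0,-12],"turn":0}
    - {"jaw":20,"slide":[0,0,-8],"turn":0}
    - {"jaw":20,"slide":[0,0,0],"turn":0}
    - {"jaw":20,"slide":[0,0,0],"turn":0}
    - {"jaw":20,"slide":[0,0,0],"turn":0}
    - {"jaw":20,"slide":[0,0,0],"turn":0}
    - {"jaw":20,"slide":[0,0,0],"turn":0}

```text
time: 19.8
tool_pos: [0.5501, 0.1924, 0.0952]
ee_rot: [-3.141, 0.043, 0.087]
contact_force: [-0.2, -0.6, -1.0]
gripper_width: 0.511
```

```bash
python3 -c "
from h import *
to(.5588,-.163,.17,9.2)"
```

```text
turn -4.22 slide now [np.float64(-22.2), np.float64(354.8), np.float64(-74.8)] slide after turn [np.float64(-48.2), np.float64(352.2), np.float64(-74.8)] tool [0.5501 0.1924 0.0952] tilt [-179.96    2.48] F [-0.23 -0.59 -0.99] t 19.8
```

1.0 N, so this one is light. It goes to the crate's −y compartment.

Call:
jog_arm:
  targets:
    - {"jaw":20,"slide":[0,0,-12],"turn":0}
    - {"jaw":20,"slide":[0,0,-20],"turn":0}
    - {"jaw":20,"slide":[0,5,-20],"turn":-2}
    - {"jaw":20,"slide":[-1,15,-8],"turn":-2}
    - {"jaw":20,"slide":[-4,25,0],"turn":0}
    - {"jaw":20,"slide":[-5,33,0],"turn":0}
    - {"jaw":20,"slide":[-5,33,0],"turn":0}
    - {"jaw":20,"slide":[-5,33,0],"turn":0}
    - {"jaw":20,"slide":[-5,33,0],"turn":0}
    - {"jaw":20,"slide":[-5,33,0],"turn":0}
    - {"jaw":20,"slide":[-5,33,0],"turn":0}
    - {"jaw":20,"slide":[-5,33,0],"turn":0}
    - {"jaw":20,"slide":[-4,30,0],"turn":0}
    - {"jaw":20,"slide":[-2,15,0],"turn":0}
    - {"jaw":20,"slide":[0,5,0],"turn":0}
    - {"jaw":20,"slide":[0,0,0],"turn":0}
    - {"jaw":20,"slide":[0,0,0],"turn":0}

```text
time: 21.5
tool_pos: [0.561, -0.1427, 0.1693]
ee_rot: [-3.135, 0.036, 0.169]
contact_force: [-0.1, 0.6, -1.0]
gripper_width: 0.505
```

```bash
python3 -c "
from h import *
to(.5605,-.163,.11,9.2)"
```

```text
turn 0.49 slide now [np.float64(-3.9), np.float64(19.9), np.float64(59.3)] slide after turn [np.float64(-3.8), np.float64(20.0), np.float64(59.3)] tool [ 0.561  -0.1427  0.1693] tilt [-179.63    2.05] F [-0.11  0.6  -0.97] t 21.5
```

Call:
jog_arm:
  targets:
    - {"jaw":20,"slide":[-1,8,3],"turn":0.5}
    - {"jaw":20,"slide":[-1,8,10],"turn":0}
    - {"jaw":20,"slide":[-1,3,15],"turn":0}
    - {"jaw":20,"slide":[0,0,15],"turn":0}
    - {"jaw":20,"slide":[0,0,12],"turn":0}
    - {"jaw":20,"slide":[0,0,5],"turn":0}
    - {"jaw":20,"slide":[0,0,0],"turn":0}
    - {"jaw":20,"slide":[0,0,0],"turn":0}

```text
time: 22.3
tool_pos: [0.5581, -0.1582, 0.1022]
ee_rot: [-3.132, 0.039, 0.167]
contact_force: [0.7, -0.5, -0.7]
gripper_width: 0.508
```

```bash
python3 -c "
from h import *
to(.5605,-.163,.058,9.2)"
```

```text
turn 0.39 slide now [np.float64(1.6), np.float64(5.1), np.float64(44.2)] slide after turn [np.float64(1.6), np.float64(5.1), np.float64(44.2)] tool [ 0.5581 -0.1582  0.1022] tilt [-179.46    2.21] F [ 0.71 -0.51 -0.74] t 22.3
```

Call:
jog_arm:
  targets:
    - {"jaw":20,"slide":[2,3,8],"turn":0}
    - {"jaw":20,"slide":[1,2,12],"turn":0}
    - {"jaw":20,"slide":[0,0,10],"turn":0}
    - {"jaw":20,"slide":[0,0,5],"turn":0}
    - {"jaw":20,"slide":[0,0,2],"turn":0}
    - {"jaw":20,"slide":[0,0,0],"turn":0}

```text
time: 22.9
tool_pos: [0.5614, -0.1631, 0.0625]
ee_rot: [-3.133, 0.037, 0.167]
contact_force: [0.5, -0.1, -0.6]
gripper_width: 0.512
```

Call:
jog_arm:
  targets:
    - {"jaw":20,"slide":[0,0,2],"turn":0}

```text
time: 23.0
tool_pos: [0.5616, -0.163, 0.0608]
ee_rot: [-3.133, 0.036, 0.167]
contact_force: [-0.6, 0.1, -0.8]
gripper_width: 0.512
```

Call:
jog_arm:
  targets:
    - {"jaw":20,"slide":[0,0,2],"turn":0}

```text
time: 23.1
tool_pos: [0.5617, -0.163, 0.059]
ee_rot: [-3.133, 0.036, 0.167]
contact_force: [0.1, -0.3, -1.0]
gripper_width: 0.509
```

Call:
jog_arm:
  targets:
    - {"jaw":20,"slide":[0,0,1.5],"turn":0}

```text
time: 23.2
tool_pos: [0.5618, -0.163, 0.0576]
ee_rot: [-3.134, 0.036, 0.167]
contact_force: [-0.0, -0.9, -2.1]
gripper_width: 0.51
```

Call:
jog_arm:
  targets:
    - {"jaw":20,"slide":[0,0,1.5],"turn":0}

```text
time: 23.3
tool_pos: [0.5618, -0.163, 0.0572]
ee_rot: [-3.134, 0.035, 0.167]
contact_force: [-7.6, 1.3, 18.7]
gripper_width: 0.509
```

Floor contact. Releasing.

Call:
jog_arm:
  targets:
    - {"jaw":20,"slide":[0,0,-0.5],"turn":0}
    - {"jaw":55,"slide":[0,0,0],"turn":0}
    - {"jaw":70,"slide":[0,0,0],"turn":0}
    - {"jaw":85,"slide":[0,0,0],"turn":0}
    - {"jaw":85,"slide":[0,0,0],"turn":0}
    - {"jaw":85,"slide":[0,0,-8],"turn":0}
    - {"jaw":85,"slide":[0,0,-18],"turn":0}
    - {"jaw":85,"slide":[0,0,-28],"turn":0}
    - {"jaw":85,"slide":[0,0,-35],"turn":0}
    - {"jaw":85,"slide":[0,0,-25],"turn":0}
    - {"jaw":85,"slide":[0,0,-5],"turn":0}
    - {"jaw":85,"slide":[0,0,0],"turn":0}

```text
time: 24.5
tool_pos: [0.5664, -0.1627, 0.1837]
ee_rot: [-3.134, 0.034, 0.168]
contact_force: [0.4, -0.2, -1.2]
gripper_width: 0.999
```

```bash
python3 - <<'E'
from h import *
to(.5396,.278,.18,5.4)
d=grab('side','d4.png'); g=d['color'].mean(2); p=proj(d,[.5588,-.163,.095])[0].astype(int); print(p)
m=g[p[1]-14:p[1]+15,p[0]-14:p[0]+15]; y,x=np.nonzero(m<m.min()+18); print(m.min(),len(x),ray(d,[(x.mean()+p[0]-14,y.mean()+p[1]-14)],.095))
E
```

```text
turn 4.24 slide now [np.float64(47.3), np.float64(-439.0), np.float64(3.7)] slide after turn [np.float64(14.8), np.float64(-441.3), np.float64(3.7)] tool [ 0.5664 -0.1627  0.1837] tilt [-179.57    1.96] F [ 0.43 -0.24 -1.17] t 24.5
[376 141]
14.0 10 [[ 0.55651872 -0.16551972  0.095     ]]
```

Light one sits at (0.5565,−0.1655), mid-compartment. Next is the third cartridge.

Call:
jog_arm:
  targets:
    - {"jaw":85,"slide":[0,-10,0],"turn":2.1}
    - {"jaw":85,"slide":[0,-22,0],"turn":2.1}
    - {"jaw":85,"slide":[1,-35,0],"turn":0}
    - {"jaw":85,"slide":[1,-38,0],"turn":0}
    - {"jaw":85,"slide":[1,-38,0],"turn":0}
    - {"jaw":85,"slide":[1,-38,0],"turn":0}
    - {"jaw":85,"slide":[1,-38,0],"turn":0}
    - {"jaw":85,"slide":[1,-38,0],"turn":0}
    - {"jaw":85,"slide":[1,-38,0],"turn":0}
    - {"jaw":85,"slide":[1,-38,0],"turn":0}
    - {"jaw":85,"slide":[1,-38,0],"turn":0}
    - {"jaw":85,"slide":[1,-35,0],"turn":0}
    - {"jaw":85,"slide":[1,-20,0],"turn":0}
    - {"jaw":85,"slide":[0,-8,0],"turn":0}
    - {"jaw":85,"slide":[0,0,0],"turn":0}
    - {"jaw":85,"slide":[0,0,0],"turn":0}

```text
time: 26.15
tool_pos: [0.5242, 0.2795, 0.1603]
ee_rot: [-3.139, 0.071, 0.086]
contact_force: [1.1, -0.6, 0.8]
gripper_width: 0.995
```

```bash
python3 -c "
from h import *
to(.5396,.2787,.165,5.4)"
```

```text
turn -0.5 slide now [np.float64(15.3), np.float64(2.1), np.float64(-4.7)] slide after turn [np.float64(15.3), np.float64(2.2), np.float64(-4.7)] tool [0.5242 0.2795 0.1603] tilt [-179.83    4.1 ] F [ 1.09 -0.64  0.78] t 26.15
```

Call:
jog_arm:
  targets:
    - {"jaw":85,"slide":[5,1,-3],"turn":-0.5}
    - {"jaw":85,"slide":[7,1,-2],"turn":0}
    - {"jaw":85,"slide":[5,0,0],"turn":0}
    - {"jaw":85,"slide":[1,0,0],"turn":0}
    - {"jaw":85,"slide":[0,0,0],"turn":0}
    - {"jaw":85,"slide":[0,0,0],"turn":0}

```text
time: 26.75
tool_pos: [0.5473, 0.2725, 0.164]
ee_rot: [-3.141, 0.071, 0.086]
contact_force: [-0.2, 0.6, 0.6]
gripper_width: 0.994
```

```bash
python3 -c "
from h import *
to(.5396,.2787,.062,5.4)"
```

```text
turn -0.5 slide now [np.float64(-7.1), np.float64(-6.8), np.float64(102.0)] slide after turn [np.float64(-7.1), np.float64(-6.9), np.float64(102.0)] tool [0.5473 0.2725 0.164 ] tilt [-179.96    4.05] F [-0.24  0.56  0.62] t 26.75
```

Call:
jog_arm:
  targets:
    - {"jaw":85,"slide":[0,-3,10],"turn":-0.5}
    - {"jaw":85,"slide":[0,-3,18],"turn":0}
    - {"jaw":85,"slide":[0,0,22],"turn":0}
    - {"jaw":85,"slide":[0,0,18],"turn":0}
    - {"jaw":85,"slide":[0,0,12],"turn":0}
    - {"jaw":85,"slide":[0,0,5],"turn":0}
    - {"jaw":85,"slide":[0,0,0],"turn":0}
    - {"jaw":85,"slide":[0,0,0],"turn":0}

```text
time: 27.55
tool_pos: [0.5385, 0.2805, 0.0741]
ee_rot: [-3.139, 0.071, 0.1]
contact_force: [0.9, 0.5, -0.2]
gripper_width: 1.0
```

```bash
python3 -c "
from h import *
to(.5388,.2787,.062,5.4)"
```

```text
turn 0.34 slide now [np.float64(0.1), np.float64(1.8), np.float64(12.1)] slide after turn [np.float64(0.1), np.float64(1.8), np.float64(12.1)] tool [0.5385 0.2805 0.0741] tilt [-179.86    4.06] F [ 0.91  0.45 -0.19] t 27.55
```

Call:
jog_arm:
  targets:
    - {"jaw":85,"slide":[0.5,1.5,7],"turn":0.3}
    - {"jaw":85,"slide":[0.3,0,4],"turn":0}
    - {"jaw":85,"slide":[0,0,0],"turn":0}
    - {"jaw":50,"slide":[0,0,0],"turn":0}
    - {"jaw":20,"slide":[0,0,0],"turn":0}
    - {"jaw":20,"slide":[0,0,0],"turn":0}
    - {"jaw":20,"slide":[0,0,0],"turn":0}
    - {"jaw":20,"slide":[0,0,0],"turn":0}
    - {"jaw":20,"slide":[0,0,0],"turn":0}

```text
time: 28.45
tool_pos: [0.5407, 0.2797, 0.0652]
ee_rot: [-3.138, 0.066, 0.094]
contact_force: [0.0, 0.4, 0.6]
gripper_width: 0.507
```

Call:
jog_arm:
  targets:
    - {"jaw":20,"slide":[0,0,-8],"turn":0}
    - {"jaw":20,"slide":[0,0,-12],"turn":0}
    - {"jaw":20,"slide":[0,0,-8],"turn":0}
    - {"jaw":20,"slide":[0,0,0],"turn":0}
    - {"jaw":20,"slide":[0,0,0],"turn":0}
    - {"jaw":20,"slide":[0,0,0],"turn":0}
    - {"jaw":20,"slide":[0,0,0],"turn":0}

```text
time: 29.15
tool_pos: [0.5425, 0.2798, 0.0959]
ee_rot: [-3.138, 0.066, 0.094]
contact_force: [-0.6, -0.6, -1.1]
gripper_width: 0.513
```

```bash
python3 -c "
from h import *
to(.547,-.079,.17,9.2)"
```

```text
turn -3.81 slide now [np.float64(-29.3), np.float64(357.6), np.float64(-74.1)] slide after turn [np.float64(-53.0), np.float64(354.9), np.float64(-74.1)] tool [0.5425 0.2798 0.0959] tilt [-179.79    3.77] F [-0.6  -0.63 -1.09] t 29.15
```

Also light. To the +y compartment.

Call:
jog_arm:
  targets:
    - {"jaw":20,"slide":[0,0,-12],"turn":0}
    - {"jaw":20,"slide":[0,0,-20],"turn":0}
    - {"jaw":20,"slide":[0,5,-20],"turn":-2}
    - {"jaw":20,"slide":[-1,15,-8],"turn":-2}
    - {"jaw":20,"slide":[-4,25,0],"turn":0}
    - {"jaw":20,"slide":[-5,33,0],"turn":0}
    - {"jaw":20,"slide":[-5,33,0],"turn":0}
    - {"jaw":20,"slide":[-5,33,0],"turn":0}
    - {"jaw":20,"slide":[-5,33,0],"turn":0}
    - {"jaw":20,"slide":[-5,33,0],"turn":0}
    - {"jaw":20,"slide":[-5,33,0],"turn":0}
    - {"jaw":20,"slide":[-5,33,0],"turn":0}
    - {"jaw":20,"slide":[-4,25,0],"turn":0}
    - {"jaw":20,"slide":[-2,12,0],"turn":0}
    - {"jaw":20,"slide":[0,3,0],"turn":0}
    - {"jaw":20,"slide":[0,0,0],"turn":0}
    - {"jaw":20,"slide":[0,0,0],"turn":0}

```text
time: 30.85
tool_pos: [0.5541, -0.0457, 0.1681]
ee_rot: [-3.13, 0.061, 0.175]
contact_force: [-0.3, -0.3, -0.9]
gripper_width: 0.514
```

```bash
python3 -c "
from h import *
to(.548,-.079,.11,9.2)"
```

```text
turn 0.84 slide now [np.float64(-11.8), np.float64(31.7), np.float64(58.1)] slide after turn [np.float64(-11.3), np.float64(31.9), np.float64(58.1)] tool [ 0.5541 -0.0457  0.1681] tilt [-179.35    3.47] F [-0.31 -0.26 -0.91] t 30.85
```

Call:
jog_arm:
  targets:
    - {"jaw":20,"slide":[-2,10,2],"turn":0.8}
    - {"jaw":20,"slide":[-2,12,10],"turn":0}
    - {"jaw":20,"slide":[-1,6,15],"turn":0}
    - {"jaw":20,"slide":[0,1,15],"turn":0}
    - {"jaw":20,"slide":[0,0,12],"turn":0}
    - {"jaw":20,"slide":[0,0,5],"turn":0}
    - {"jaw":20,"slide":[0,0,0],"turn":0}
    - {"jaw":20,"slide":[0,0,0],"turn":0}

```text
time: 31.65
tool_pos: [0.5496, -0.0747, 0.1042]
ee_rot: [-3.13, 0.062, 0.167]
contact_force: [-0.0, -1.0, -0.3]
gripper_width: 0.51
```

```bash
python3 -c "
from h import *
to(.548,-.079,.059,9.2)"
```

```text
turn 0.35 slide now [np.float64(-2.3), np.float64(4.0), np.float64(45.2)] slide after turn [np.float64(-2.3), np.float64(4.0), np.float64(45.2)] tool [ 0.5496 -0.0747  0.1042] tilt [-179.33    3.55] F [-0.01 -0.96 -0.31] t 31.65
```

Call:
jog_arm:
  targets:
    - {"jaw":20,"slide":[0,2,8],"turn":0}
    - {"jaw":20,"slide":[0,2,12],"turn":0}
    - {"jaw":20,"slide":[0,0,10],"turn":0}
    - {"jaw":20,"slide":[0,0,5],"turn":0}
    - {"jaw":20,"slide":[0,0,2],"turn":0}
    - {"jaw":20,"slide":[0,0,0],"turn":0}

```text
time: 32.25
tool_pos: [0.5485, -0.0786, 0.0648]
ee_rot: [-3.13, 0.06, 0.167]
contact_force: [-0.3, -0.1, -1.4]
gripper_width: 0.509
```

Call:
jog_arm:
  targets:
    - {"jaw":20,"slide":[0,0,2],"turn":0}

```text
time: 32.35
tool_pos: [0.5487, -0.0785, 0.0631]
ee_rot: [-3.13, 0.06, 0.167]
contact_force: [0.3, -0.7, -1.3]
gripper_width: 0.506
```

Call:
jog_arm:
  targets:
    - {"jaw":20,"slide":[0,0,1.5],"turn":0}

```text
time: 32.45
tool_pos: [0.5487, -0.0784, 0.0616]
ee_rot: [-3.131, 0.06, 0.168]
contact_force: [-0.4, 0.9, -0.8]
gripper_width: 0.506
```

Call:
jog_arm:
  targets:
    - {"jaw":20,"slide":[0,0,1.5],"turn":0}

```text
time: 32.55
tool_pos: [0.5489, -0.0785, 0.0603]
ee_rot: [-3.131, 0.059, 0.167]
contact_force: [-0.2, -0.9, -0.9]
gripper_width: 0.513
```

Call:
jog_arm:
  targets:
    - {"jaw":20,"slide":[0,0,1],"turn":0}

```text
time: 32.65
tool_pos: [0.5489, -0.0785, 0.0593]
ee_rot: [-3.131, 0.059, 0.167]
contact_force: [-0.6, 1.1, -0.8]
gripper_width: 0.506
```

Call:
jog_arm:
  targets:
    - {"jaw":20,"slide":[0,0,1],"turn":0}

```text
time: 32.75
tool_pos: [0.549, -0.0785, 0.0584]
ee_rot: [-3.131, 0.058, 0.167]
contact_force: [0.3, 0.1, -1.7]
gripper_width: 0.51
```

Call:
jog_arm:
  targets:
    - {"jaw":20,"slide":[0,0,0.7],"turn":0}

```text
time: 32.85
tool_pos: [0.549, -0.0784, 0.0579]
ee_rot: [-3.131, 0.058, 0.167]
contact_force: [-3.5, 0.6, 6.3]
gripper_width: 0.511
```

Contact. Release and withdraw.

Call:
jog_arm:
  targets:
    - {"jaw":52,"slide":[0,0,0],"turn":0}
    - {"jaw":65,"slide":[0,0,0],"turn":0}
    - {"jaw":80,"slide":[0,0,0],"turn":0}
    - {"jaw":85,"slide":[0,0,0],"turn":0}
    - {"jaw":85,"slide":[0,0,-8],"turn":0}
    - {"jaw":85,"slide":[0,0,-18],"turn":0}
    - {"jaw":85,"slide":[0,0,-28],"turn":0}
    - {"jaw":85,"slide":[0,0,-35],"turn":0}
    - {"jaw":85,"slide":[0,0,-35],"turn":0}
    - {"jaw":85,"slide":[0,0,-25],"turn":0}
    - {"jaw":85,"slide":[0,0,-5],"turn":0}
    - {"jaw":85,"slide":[0,0,0],"turn":0}
    - {"jaw":85,"slide":[0,0,0],"turn":0}

```text
time: 34.15
tool_pos: [0.5581, -0.0779, 0.2208]
ee_rot: [-3.131, 0.057, 0.169]
contact_force: [-0.4, -0.4, -0.5]
gripper_width: 0.991
```

```bash
python3 - <<'E'
from h import *
st()
d=grab('scene','s5.png');e=grab('side','d5.png')
z=lambda f,x,y:cv2.resize(cv2.imread(f)[y:y+100,x:x+100],(400,400),interpolation=cv2.INTER_CUBIC)
cv2.imwrite('pics/c5.png',np.hstack([z('pics/s5.png',205,120),z('pics/d5.png',335,100)]))
E
```

```text
{'time': 34.15, 'tool_pos': [0.5581, -0.0779, 0.2208], 'ee_rot': [-3.1307, 0.0571, 0.1687], 'contact_force': [-0.3528, -0.4282, -0.5158], 'gripper_width': 0.991}
```

View pics/c5.png

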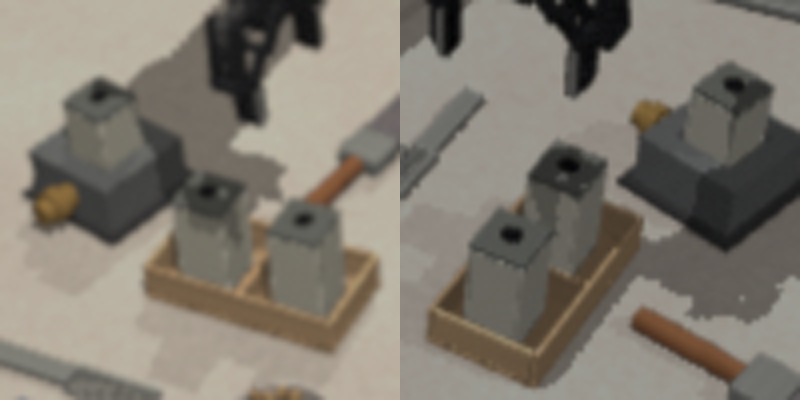

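All three stand upright: the heavy one in the holder, a light one in each compartment. One last height check on the heavy one before handing in.

```bash
python3 - <<'E'
from h import *
d,e=load('s5'),load('d5'); u=lambda p,o:(np.float64(p)+.5)/4-.5+np.float64(o)
inv=lambda q:(q['camera_matrix']@np.linalg.inv(q['extrinsics'])[:3])
for n,p,q in(('heavy',(98,92),(334,86)),('L-right',(208,190),(169,164)),('L-left',(303,218),(112,234))):
    X=cv2.triangulatePoints(inv(d),inv(e),u(p,(205,120)),u(q,(335,100)))[:,0]; print(n,(X[:3]/X[3]).round(4))
E
```

```text
heavy [ 0.5165 -0.3121  0.1018]
L-right [ 0.5603 -0.1639  0.0959]
L-left [ 0.5472 -0.0803  0.0955]
```

```bash
python3 -c "
from h import *
print(job.hand_in()); st()"
```

```text
the job is handed in; nothing more can be done
None
the job is handed in; nothing more can be done
```

The job is done and handed in at about 34 s of the 72 s allowed; no verdict was reported.

- **Feeling the weights:** I lifted each cartridge about 30 mm and held it still. The one at the crate end of the rack read about 3.8 N, so it is the heavy one. The other two read about 1.0 N.
- **Heavy cartridge:** I pushed it into the holder until the force rose at the pad's own rate. The total on the seat was about 17 N with its weight included, so I took the seat as fully home, then eased off and released.
- **Light cartridges:** one is set down in each crate compartment.

**Last checks:**
- **Uprightness:** the final scene and side crops show all three standing upright.
- **Heavy cartridge:** its top triangulates to 101.8 mm, so its underside is about 12 mm up, under the 15 mm limit. I expected about 100 mm, so this is within the calibration. The two cameras disagree by about 3 mm on its position across the counter.
- **Light cartridges:** their tops are at 95.5 and 95.9 mm, which fits the crate floor, and both are near their compartment centres.
- **Not measured:** I could not read the seat position directly, and I did not measure the bystanders again; the arm never went near enough to touch them.

**What went less cleanly:**
- The tool slowly built up a tilt of up to 4° over the fast moves, so the light cartridges were carried slightly tilted.
- The first light one met the crate floor with about 19 N.

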